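Put the soldering tools back in their foam cut-outs

ROBOT

A 6-joint arm with a two-finger parallel gripper is mounted at the origin on the work surface. World frame = base frame: x ahead of the robot, y to its left, z up, the work surface at z = 0. Lengths are in mm, angles in rad, forces in N, time in s.
With the tool pointing down it reaches from about 275 to 1000 mm from the base axis. Payload 8.4 kg.
Tool frame: the origin (TCP) lies between the finger pads; the fingertips stand 22 mm ahead of it and the grasp point (between the pads) lies 3 mm ahead of it (r.nose_length is the z of the fingertips in the tool frame, in mm); z points along the fingers, y is the line along which they close (so a half turn about z gives the same grasp; the last joint's range is limited). The gripper opens to 85 mm and grips with 20 to 120 N. Pads are 22 mm wide; open, the fingers measure 114 mm over their backs; the gripper's body (76 mm by 85 mm) begins 54 mm behind the grasp point. The pads swing forward as they close: fully open they stand 13 mm farther back than shut.
Start: joints at [1.306, 0.353, 1.633, -0, 1.155, -0.002], TCP at [162.364, 603.544, 253.281] pointing down, gripper open.
Joint ranges: [-2.63, 2.63], [-0.92, 2.1], [0.06, 2.66], [-1.3, 4.44], [0, 2.69], [-3.02, 3.02]. Speed limits (rad/s): [2.22, 2.22, 2.79, 3.14, 3.14, 3.14].

INTERFACE

Orientations are given as [roll, pitch, yaw] about the fixed x, y, z axes, in that order (R = Rz(yaw) Ry(pitch) Rx(roll)).
In Python, from rig import r gives the robot as it stands.
- The arm moves only by the shell command python3 steer.py 'ROWS' [FORCE]. ROWS is rows parted by semicolons, their numbers by spaces, 1 to 5 of them, each of 7 numbers: a rotation vector rx, ry, rz in rad, then dx, dy, dz in mm, then the opening from 0.0 (shut) to 1.0 (fully open); each row shifts and turns the commanded pose from where the row before left it, along the tool's axes as they then stand; what a row does not reach is not made up. A row lasts 1/12 s, in which the tool goes at most 41.7 mm and 0.125 rad, less where a joint would pass 70% of its speed; a pose out of reach is approached as far as the arm can. The fingers move at their own pace and stop on an object; FORCE is the grip in N (left out, the last holds). Time passes only in rows, so rows that do not move let the fingers close. It prints the time, the measured TCP pose, the force, the opening and the grip force at its end.
- r.sense(): the state, without advancing time (a new reading comes with each control period).
- r.grab_frame(name): name is "side" or "top" or "wrist"; returns the picture (480x640x3 uint8, red, green, blue); there is no depth.
- r.camera_params(name): a dict with "fx", "fy", "cx", "cy" (pixels), "dist_coeffs" ([k1, k2, p1, p2, k3] as OpenCV has them; the pictures are not rectified), "rvec" (rotation vector, rad) and "tvec" (3), from world to camera coordinates, as OpenCV has them. Camera axes: x right, y down, z forward; pixel columns grow to the right and rows downward; lengths in mm; the calibration is good to about 2 mm. A picture is of the moment at which its call begins: read the wrist's pose just before it. camera_params takes no time and is no camera call; for the wrist camera it gives the pose at the moment of the call.
- r.sign_off(): hands the job in; it is judged then, once.
The state is a dict: "clock": time; "qpos": joint angles; "qvel": joint speeds; "joint_efforts": joint torques, N m; "eef_pos": TCP position; "tcp_rot": TCP orientation; "contact_force": force on the tool from outside, world axes, zero at the start; "wrist_torque": the same for the moment, N m; "opening": opening from 0.0 (shut) to 1.0 (fully open); "grasp_force": force on a finger pad.
Only numpy, scipy, OpenCV 4.12 (cv2) and the standard library are available. Lean on these libraries where they do the work, as an engineer would, in place of code of your own. Each camera call takes 0.05 s, during which the arm holds its last target. There are 200 camera calls.

TASK

Pack the soldering kit away: put the desoldering pump, the flush cutters, the small screwdriver and the reel of solder back in the tray, each one home in the foam cut-out that has its own outline. Set each tool down rather than dropping it, and leave the half-built circuit board lying where it is.

Things in the scene. Friction and masses are not known exactly. Their poses are not given: they have to be found in the camera images.
- pump: Desoldering pump lying on the bench, 144 mm long: aluminium barrel 18 mm thick (x -34 to 30 mm) between two square black collars 24 x 24 mm, white nozzle 8 to 13 mm thick (tip at x = 80), black plunger knob 14 mm thick (end at x = -64). 70 g. Origin: on the axis at the barrel, the place to grip, 12 mm above what it lies on; x along the axis to the nozzle, y level.
- cutters: Flush cutters, shut, lying flat, 134 mm long, 12 mm thick: two grey handles, 38 mm wide over both at the origin (the place to grip) and 39 at most, ends at x = -68 mm; steel head 20 mm wide, jaws narrowing to 10 (tip at x = 66). 80 g. Origin: midway between the handles at mid thickness, 6 mm above what they lie on; x to the jaws, y level across the handles.
- driver: Small screwdriver lying on the bench, 133 mm long: black handle 16 x 16 mm with grey rings (x -50 to 30 mm, steel end cap to -53), thin steel blade 5 mm thick (tip at x = 80). 50 g. Origin: on the axis in the handle, the place to grip, 8 mm above what it lies on; x along the axis to the blade's tip, y level.
- reel: Small reel of solder standing upright, 44 mm high: black flanges 50 mm in diameter and 5 mm thick at top and bottom, bright solder 47 mm in diameter between. 140 g. Origin: its centre, 22 mm above what it stands on; z up along its axis. Take it across the top flange, from above.
- insert_pump: Fixed foam insert 180x84x26 mm; four side by side in the tray in any order. Origin: centre of underside, 4 mm above bench; x along it, away from robot. Yellow-floored cut-out 18 mm deep: 36 mm wide at x -53 to 50, 22 for knob (to -70), 20 for nozzle (to 86). 44 mm finger channel crosses it at x=0. Home: pump origin over insert origin, same x direction, 24 mm above bench; reversed does not fit.
- insert_cutters: Fixed foam insert 180x84x26 mm; four side by side in the tray in any order. Origin: centre of underside, 4 mm above bench; x along it, away from robot. Yellow-floored cut-out 18 mm deep: 52 mm wide for the handles (x -74 to 40), 32 for the head (to 72). 44 mm finger channel crosses it at x=0. Home: cutters' origin over insert origin, same x direction, 18 mm above bench; reversed does not fit.
- insert_driver: Fixed foam insert 180x84x26 mm; four side by side in the tray in any order. Origin: centre of underside, 4 mm above bench; x along it, away from robot. Yellow-floored cut-out 18 mm deep: 28 mm wide for the handle (x -58 to 42), 16 for the blade (to 86). 44 mm finger channel crosses it at x=0. Home: driver origin over insert origin, same x direction, 20 mm above bench; reversed does not fit.
- insert_reel: Fixed foam insert 180x84x26 mm; four side by side in the tray in any order. Origin: centre of underside, 4 mm above bench; x along it, away from robot. Yellow-floored cut-out 18 mm deep: a round well 62 mm wide at the origin, no finger channel. Home: reel upright, centre 34 mm above bench, top 26 mm proud of the foam. A low tin, 38 mm wide, 4 mm proud, is sunk in at x=60 for good.
- board: Half-built circuit board lying flat among the tools, to be left where it is: blue, 62 x 50 mm, with black and white components up to 18 mm high. Origin: centre of its underside.

How it is judged:
By the outcome, as a careful person would: the job done as asked, in the order asked, and still so for the second after the job is handed in, with the robot touching nothing.
It also fails if it takes over 120 s, if anything falls off the work surface, if the arm or the gripper's body presses on something with over 40 N, if the wrist force passes 120 N, or if a joint passes its speed limit or range.

## Working session

There is one attempt and no reset: what is moved stays moved. The work goes in short steps, Python scripts to look and compute and a shell command to move; the robot and the scene stay as the last step left them, time stands still between calls to the robot, and variables do not carry over. Pictures are saved under pics/ and viewed, at most 14 in all, crops included, and the job is handed in when it is done.

```bash
ls; mkdir -p pics; python3 - <<'E'
from rig import r
import cv2
print(r.sense()); print(r.nose_length)
for n in("top","side"):
    im=r.grab_frame(n); cv2.imwrite(f"pics/{n}0.png",im[:,:,::-1]); print(n,r.camera_params(n))
E
```

```text
pics
rig.py
steer.py
{'clock': 0.0, 'qpos': array([ 1.30558308e+00,  3.53670870e-01,  1.63409797e+00, -9.72177061e-07,
        1.15519877e+00, -2.40547827e-03]), 'qvel': array([ 0.00144259, -0.00067796,  0.00144825,  0.00087008,  0.0010155 ,
        0.00134648]), 'joint_efforts': array([ 5.81016120e-04, -6.05258131e+01, -3.42063439e+01,  6.94703772e-05,
        9.51899390e-03,  7.01110253e-05]), 'eef_pos': array([162.26266014, 603.12873192, 252.56293849]), 'tcp_rot': array([-3.14021770e+00, -2.41854987e-06,  2.87878528e+00]), 'contact_force': array([0.08444092, 0.4883375 , 1.278248  ]), 'wrist_torque': array([-0.01397318, -0.00166416, -0.00912352]), 'grasp_force': 0.0, 'opening': 1.0000248108042291}
22.0
top {'fx': 601.0160545470768, 'fy': 601.0160545470768, 'cx': 317.4581154095273, 'cy': 242.09046888643573, 'dist_coeffs': array([-0.1108715,  0.       ,  0.       ,  0.       ,  0.       ]), 'rvec': array([ 2.13812222, -2.12371956,  0.15969676]), 'tvec': array([  -1.78417847,  530.99997979, 1419.27761745])}
side {'fx': 594.4159697715288, 'fy': 594.4159697715288, 'cx': 314.56355381946236, 'cy': 238.24790291337285, 'dist_coeffs': array([-0.0353843,  0.       ,  0.       ,  0.       ,  0.       ]), 'rvec': array([ 2.29975145, -0.09307253,  0.07086973]), 'tvec': array([-538.21977295,   50.26813135, 1269.12110983])}
```
View pics/top0.png

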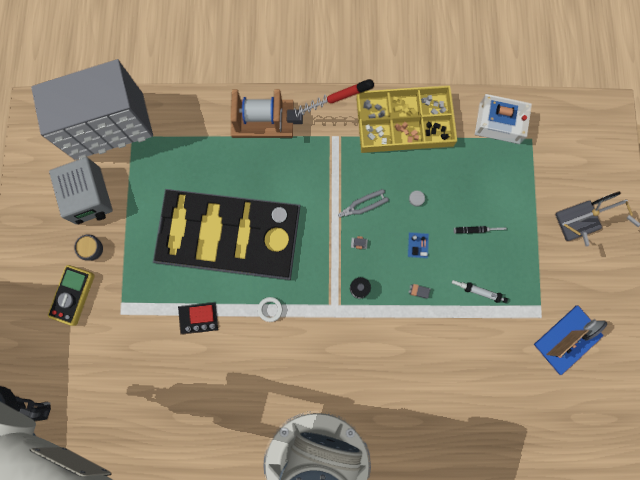

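View pics/side0.png

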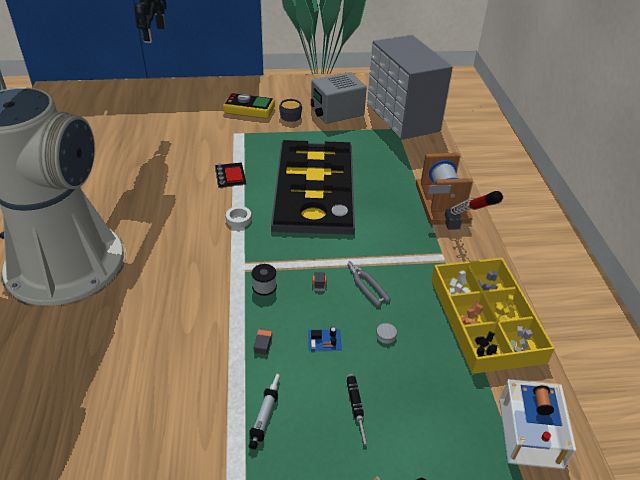

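The top view shows the tray at left, about (157-300, 190-278). The inserts run left to right: one that still needs telling apart, cutters, driver, then reel. The tools lie on the right: cutters (365,204), driver (475,230), reel (360,288), pump (482,291) and board (418,245). I'll enlarge both areas.

```bash
python3 - <<'E'
import cv2
im=cv2.imread("pics/top0.png")
def crop(x0,y0,w,h,s,n):
    c=cv2.resize(im[y0:y0+h,x0:x0+w],None,fx=s,fy=s,interpolation=cv2.INTER_CUBIC)
    for k in range(0,w,10): cv2.putText(c,str(x0+k),(k*s,8),0,.3,(255,255,255)); cv2.line(c,(k*s,10),(k*s,14),(255,255,255))
    for k in range(0,h,10): cv2.putText(c,str(y0+k),(0,k*s+4),0,.3,(255,255,255)); cv2.line(c,(22,k*s),(26,k*s),(255,255,255))
    cv2.imwrite(n,c)
crop(150,185,155,100,5,"pics/tray.png")
crop(332,180,180,130,4,"pics/tools.png")
E
```

View pics/tray.png

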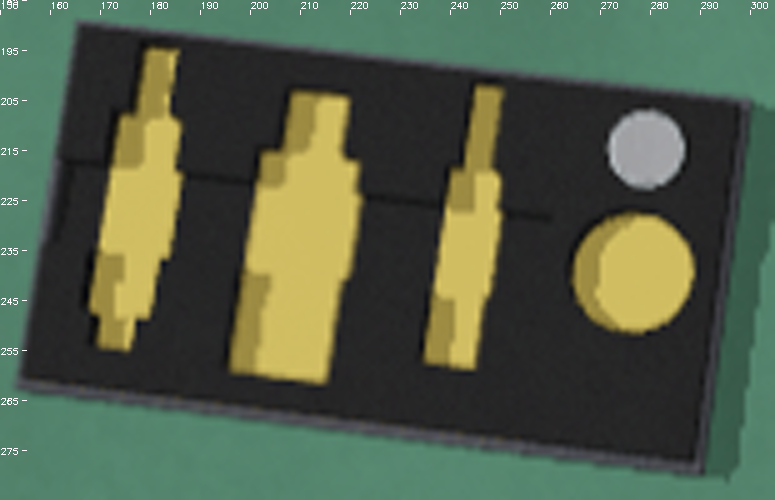

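View pics/tools.png

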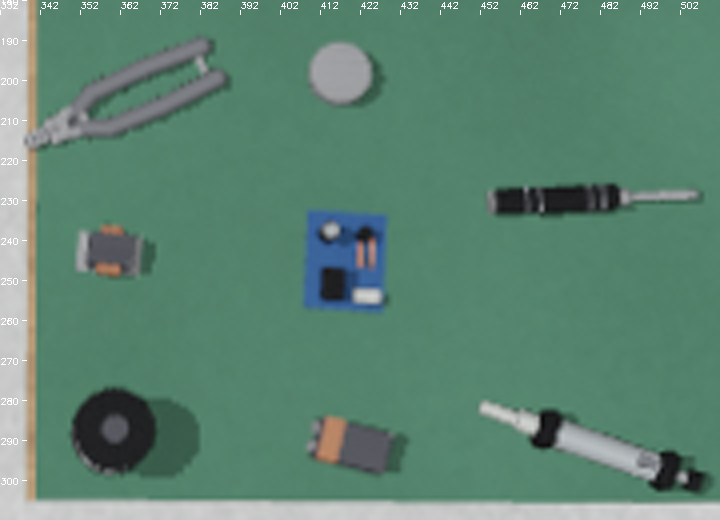

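Leftmost is the pump insert (slot with nozzle and knob necks), then cutters, driver and the reel well (centre about px (277,239)), with the tin at (279,215). I've read off the tool ends in the enlarged crop, so I'll turn them into positions now.

```bash
cat > h.py <<'E'
import numpy as np, cv2
from scipy.spatial.transform import Rotation as Ro
from rig import r
def back(cam,px,z):
    p=r.camera_params(cam); K=np.array([[p["fx"],0,p["cx"]],[0,p["fy"],p["cy"]],[0,0,1]])
    u=cv2.undistortPoints(np.float64(px).reshape(-1,1,2),K,np.array(p["dist_coeffs"])).reshape(-1,2)
    R=cv2.Rodrigues(np.array(p["rvec"]))[0]; C=-R.T@np.array(p["tvec"])
    d=np.c_[u,np.ones(len(u))]@R; z=np.broadcast_to(z,len(u))
    return C+d*((z-C[2])/d[:,2])[:,None]
def cam_c(cam):
    p=r.camera_params(cam); return -cv2.Rodrigues(np.array(p["rvec"]))[0].T@np.array(p["tvec"])
def proj(cam,P):
    p=r.camera_params(cam); K=np.array([[p["fx"],0,p["cx"]],[0,p["fy"],p["cy"]],[0,0,1]])
    return cv2.projectPoints(np.float64(P).reshape(-1,1,3),np.array(p["rvec"]),np.array(p["tvec"]),K,np.array(p["dist_coeffs"]))[0].reshape(-1,2)
def to(x,y,z,yaw=None):
    s=r.sense(); rot=Ro.from_euler('xyz',s["tcp_rot"]).as_matrix(); n=s["tcp_rot"][2]
    print("pos",s["eef_pos"].round(1),"yaw",round(n,3),"open",round(s["opening"],3),"j",s["qpos"].round(2),"t",round(s["clock"],1))
    R=rot
    if yaw is not None:
        d=(yaw-n+np.pi)%(2*np.pi)-np.pi; print("rz rows total",round(-d,3)); R=Ro.from_euler('z',d).as_matrix()@rot
    T=Ro.from_euler('xyz',[np.pi,0,yaw if yaw is not None else n]).as_matrix()
    print("tilt fix (tool)",Ro.from_matrix(R.T@T).as_rotvec().round(4))
    print("shift tool axes after turn",(R.T@(np.array([x,y,z])-s["eef_pos"])).round(1))
E
cat > loc.py <<'E'
from h import *
from scipy.optimize import least_squares
C=cam_c("top"); print("cam",C.round())
# (insert y offset, x,y corner, outward signs, crop px)
pts=[(126,86,-10,1,-1,180,50),(126,86,10,1,1,147,48),(126,-70,-11,-1,-1,130,351),(126,-70,11,-1,1,97,347),
(42,72,-16,1,-1,350,96),(42,72,16,1,1,291,91),(42,-74,-26,-1,-1,327,383),(42,-74,26,-1,1,229,372),
(-42,86,-8,1,-1,503,88),(-42,86,8,1,1,476,85),(-42,-58,-14,-1,-1,475,370),(-42,-58,14,-1,1,424,362)]
P=np.array([[150+a[5]/5,185+a[6]/5] for a in pts])
def model(v):
    c,s=np.cos(v[2]),np.sin(v[2]); R=np.array([[c,-s],[s,c]]); cl=R.T@(C[:2]-v[:2]); k=(C[2]-12)/(C[2]-30); W=[]
    for o,x,y,sx,sy,_,_ in pts:
        q=np.array([x,y+o]); e=cl+(q-cl)*k
        g=[(min if sg>0 else max)(a,b) for a,b,sg in zip(q,e,(sx,sy))]
        W.append([*(R@g+v[:2]),12])
    return proj("top",W)
f=least_squares(lambda v:(model(v)-P).ravel(),[500,250,-.12]); v=f.x
print("tray",v.round(3)); print("resid px",f.fun.reshape(-1,2).round(1).tolist())
c,s=np.cos(v[2]),np.sin(v[2])
for n,o in zip("pump cutters driver reel".split(),(126,42,-42,-126)): print(n,(v[0]-s*o).round(1),(v[1]+c*o).round(1))
print("tin model",v[0]+c*60+s*126,v[1]+s*60-c*126,"seen",back("top",[[279.2,214.8]],34).round(1))
T=lambda x,y:(332+x/4,180+y/4)
for n,a,b,la,lb,z in [("pump",T(481,407),T(703,482),80,-64,12),("cutters",T(27,140),T(219,62),66,-68,6),("driver",T(700,195),T(488,202),80,-53,8)]:
    A,B=back("top",[a,b],z)[:,:2]; L=np.hypot(*(A-B)); o=B+(A-B)*(-lb/(la-lb)); print(n,"len",L.round(1),la-lb,"o",o.round(1),"yaw",np.arctan2(*(A-B)[::-1]).round(3))
print("reel",back("top",[T(114.5,430)],44).round(1),"board",back("top",[T(345,262)],2).round(1))
E
python3 loc.py
```

```text
cam [ 295.  -18. 1486.]
tray [ 5.55331e+02  2.28560e+02 -1.15000e-01]
resid px [[-0.6, 0.3], [0.2, 0.1], [0.1, -0.2], [0.0, -0.3], [-0.3, 0.5], [0.5, 0.3], [-0.3, -0.2], [0.3, -0.3], [-0.1, 0.3], [0.1, 0.3], [-0.1, -0.5], [0.1, -0.1]]
pump 569.7 353.7
cutters 560.1 270.3
driver 550.5 186.8
reel 540.9 103.4
tin model 600.5319187742712 96.5260760919229 seen [[600.3  97.   34. ]]
pump len 144.9 144 o [ 413.2 -407.5] yaw 1.247
cutters len 131.7 134 o [ 631.6 -110.5] yaw 1.969
driver len 135.4 133 o [ 570.3 -393.9] yaw -1.531
reel [[ 420.9 -102.8   44. ]] board [[ 530.5 -250.     2. ]]
```

The tray fit and tool lengths all check out. First the pump: turn, then travel in an arc at height.

```bash
python3 -c "
from h import *
to(500,200,200,1.247)"
```

```text
pos [162.3 603.2 252.6] yaw 2.879 open 1.002 j [ 1.31  0.35  1.63 -0.    1.16 -0.  ] t 0.1
rz rows total 1.632
tilt fix (tool) [-0.0012  0.     -0.    ]
shift tool axes after turn [-274.8  448.5   52.1]
```

```bash
R='0 0 0.125 0 0 0 1'; 
python3 steer.py '0 0 0.125 0 0 0 1;0 0 0.125 0 0 0 1;0 0 0.125 0 0 0 1;0 0 0.125 0 0 0 1;0 0 0.125 0 0 0 1' 40
python3 steer.py '0 0 0.125 0 0 0 1;0 0 0.125 0 0 0 1;0 0 0.125 0 0 0 1;0 0 0.125 0 0 0 1;0 0 0.125 0 0 0 1'
python3 steer.py '0 0 0.125 0 0 0 1;0 0 0.125 0 0 0 1;0 0 0.125 0 0 0 1;0 0 0 -18 30 3.5 1;0 0 0 -18 30 3.5 1'
python3 steer.py '0 0 0 -18 30 3.5 1;0 0 0 -18 30 3.5 1;0 0 0 -18 30 3.5 1;0 0 0 -18 30 3.5 1;0 0 0 -18 30 3.5 1'
python3 steer.py '0 0 0 -18 30 3.5 1;0 0 0 -18 30 3.5 1;0 0 0 -18 30 3.5 1;0 0 0 -18 30 3.5 1;0 0 0 -18 30 3.5 1'
python3 steer.py '0 0 0 -18 30 3.5 1;0 0 0 -18 30 3.5 1;0 0 0 -18 30 3.5 1;0 0 0 0 0 0 1;0 0 0 0 0 0 1'
python3 -c "
from h import *
to(413.2,-407.5,120,1.247)"
```

```text
clock: 0.52
eef_pos: [162.3, 603.3, 252.8]
tcp_rot: [-3.141, 0.0, 2.248]
contact_force: [0.5, 0.2, -0.2]
opening: 0.997
grasp_force: 0.0
clock: 0.93
eef_pos: [162.3, 603.3, 252.8]
tcp_rot: [-3.141, 0.001, 1.623]
contact_force: [0.2, 0.8, 0.2]
opening: 0.999
grasp_force: 0.0
clock: 1.35
eef_pos: [207.7, 550.7, 245.8]
tcp_rot: [-3.141, -0.0, 1.255]
contact_force: [1.0, -0.1, 0.5]
opening: 0.998
grasp_force: 0.0
clock: 1.77
eef_pos: [323.3, 416.8, 228.4]
tcp_rot: [-3.142, 0.0, 1.254]
contact_force: [0.5, 0.5, 1.1]
opening: 1.003
grasp_force: 0.0
clock: 2.18
eef_pos: [437.8, 284.5, 211.0]
tcp_rot: [-3.141, 0.0, 1.254]
contact_force: [0.4, 0.2, -0.3]
opening: 0.998
grasp_force: 0.0
clock: 2.6
eef_pos: [506.4, 205.2, 200.2]
tcp_rot: [-3.141, 0.001, 1.251]
contact_force: [-0.2, 0.2, 1.0]
opening: 1.001
grasp_force: 0.0
pos [506.4 205.2 200.2] yaw 1.251 open 1.001 j [ 0.38  0.29  1.85 -0.    1.    0.7 ] t 2.6
rz rows total 0.004
tilt fix (tool) [-0.0008  0.0007 -0.    ]
shift tool axes after turn [-610.5  106.7   80.5]
```

```bash

python3 steer.py '0 0 0.004 -30.5 5.3 4 1;0 0 0 -30.5 5.3 4 1;0 0 0 -30.5 5.3 4 1;0 0 0 -30.5 5.3 4 1;0 0 0 -30.5 5.3 4 1' >/dev/null
python3 steer.py '0 0 0 -30.5 5.3 4 1;0 0 0 -30.5 5.3 4 1;0 0 0 -30.5 5.3 4 1;0 0 0 -30.5 5.3 4 1;0 0 0 -30.5 5.3 4 1' >/dev/null
python3 steer.py '0 0 0 -30.5 5.3 4 1;0 0 0 -30.5 5.3 4 1;0 0 0 -30.5 5.3 4 1;0 0 0 -30.5 5.3 4 1;0 0 0 -30.5 5.3 4 1' >/dev/null
python3 steer.py '0 0 0 -30.5 5.3 4 1;0 0 0 -30.5 5.3 4 1;0 0 0 -30.5 5.3 4 1;0 0 0 -30.5 5.3 4 1;0 0 0 -30.5 5.3 4 1' >/dev/null
python3 steer.py '0 0 0 0 0 0 1;0 0 0 0 0 0 1' >/dev/null
python3 -c "
from h import *
to(413.2,-407.5,26,1.247)
cv2.imwrite('pics/w1.png',r.grab_frame('wrist')[:,:,::-1])
P=np.array([[413.2,-407.5,12]]);d=np.array([np.cos(1.247),np.sin(1.247),0])
print(proj('wrist',[P[0],P[0]+80*d,P[0]-64*d]).round())"
```

```text
pos [ 414.  -405.6  120.4] yaw 1.248 open 1.0 j [-0.78  0.44  1.84  0.    0.86 -0.46] t 4.4
rz rows total 0.001
tilt fix (tool) [-0.0005 -0.0006  0.    ]
shift tool axes after turn [-2.1 -0.1 94.4]
[[320. 247.]
 [320. 132.]
 [320. 324.]]
```

View pics/w1.png

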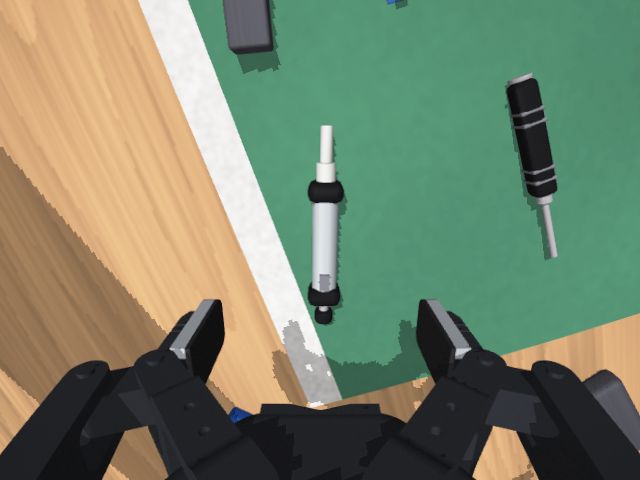

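The wrist view shows the pump upright in the picture, nozzle tip at (327,126) and knob end at (323,324). That's a few pixels from the prediction, so I'll refine with it. The driver is visible too, cap (521,77), tip (554,257).

```bash
python3 -c "
from h import *
for a,b,la,lb,z in [((327,126),(323,324),80,-64,12),((554,257),(521,77),80,-53,8)]:
    A,B=back('wrist',[a,b],z)[:,:2]; o=B+(A-B)*(-lb/(la-lb)); print(np.hypot(*(A-B)),o,np.arctan2(*(A-B)[::-1]))
to(412.8,-409.5,26,1.235)"
```

```text
147.34644495443894 [ 416.87579116 -406.78018878] 1.2348708428189277
133.95200067061805 [ 575.97965515 -392.14573082] -1.5267293461052238
pos [ 414.  -404.5  120.5] yaw 1.249 open 1.003 j [-0.78  0.44  1.84  0.    0.86 -0.46] t 4.5
rz rows total 0.014
tilt fix (tool) [-0.001  -0.0009  0.    ]
shift tool axes after turn [-5.2  0.6 94.5]
```

```bash

python3 steer.py '0 0 0.01 -1.5 2 20 0.8;0 0 0 0 0 20 0.8;0 0 0 0 0 20 0.8;0 0 0 0 0 20 0.8;0 0 0 0 0 14 0.8' >/dev/null
python3 steer.py '0 0 0 0 0 0 0.8;0 0 0 0 0 0 0.8'
python3 steer.py '0 0 0 0 0 0 0;0 0 0 0 0 0 0;0 0 0 0 0 0 0;0 0 0 0 0 0 0;0 0 0 0 0 0 0' 40
python3 steer.py '0 0 0 0 0 0 0;0 0 0 0 0 0 0;0 0 0 0 0 0 0;0 0 0 0 0 0 0;0 0 0 0 0 0 0' 40
```

```text
clock: 5.07
eef_pos: [415.6, -405.8, 26.6]
tcp_rot: [-3.14, -0.001, 1.241]
contact_force: [-0.1, -0.1, 1.1]
opening: 0.802
grasp_force: 0.0
clock: 5.48
eef_pos: [415.8, -407.9, 27.8]
tcp_rot: [3.141, 0.0, 1.24]
contact_force: [-0.4, 1.5, 6.5]
opening: 0.189
grasp_force: 38.9
clock: 5.9
eef_pos: [415.8, -407.9, 27.8]
tcp_rot: [3.141, 0.0, 1.239]
contact_force: [-0.6, 2.1, 6.3]
opening: 0.193
grasp_force: 38.9
```

```bash

python3 steer.py '0 0 0 0 0 -15 0;0 0 0 0 0 -30 0;0 0 0 0 0 -30 0;0 0 0 0 0 -30 0;0 0 0 0 0 -20 0'
python3 steer.py '0 0 0.123 0 0 0 0;0 0 0.123 0 0 0 0;0 0 0.123 0 0 0 0;0 0 0.123 0 0 0 0;0 0 0.123 0 0 0 0' >/dev/null
python3 steer.py '0 0 0.123 0 0 0 0;0 0 0.123 0 0 0 0;0 0 0.123 0 0 0 0;0 0 0.123 0 0 0 0;0 0 0.123 0 0 0 0' >/dev/null
python3 steer.py '0 0 0.123 0 0 0 0;0 0 0 0 0 0 0'
python3 -c "
from h import *
to(569.7,353.7,150,-0.115)"
```

```text
clock: 6.32
eef_pos: [416.0, -408.3, 154.8]
tcp_rot: [3.139, 0.001, 1.239]
contact_force: [0.3, 0.4, 0.2]
opening: 0.192
grasp_force: 39.3
clock: 7.32
eef_pos: [415.3, -407.6, 152.0]
tcp_rot: [3.142, -0.0, -0.119]
contact_force: [0.4, 0.4, -0.1]
opening: 0.192
grasp_force: 39.4
pos [ 415.3 -407.6  152. ] yaw -0.119 open 0.192 j [-0.78  0.4   1.81  0.    0.93  0.91] t 7.3
rz rows total -0.004
tilt fix (tool) [ 0.0001 -0.0002 -0.    ]
shift tool axes after turn [  66. -774.    2.]
```

```bash

python3 steer.py '0 0 0 2.6 -31 0 0;0 0 0 2.6 -31 0 0;0 0 0 2.6 -31 0 0;0 0 0 2.6 -31 0 0;0 0 0 2.6 -31 0 0' >/dev/null
python3 steer.py '0 0 0 2.6 -31 0 0;0 0 0 2.6 -31 0 0;0 0 0 2.6 -31 0 0;0 0 0 2.6 -31 0 0;0 0 0 2.6 -31 0 0' >/dev/null
python3 steer.py '0 0 0 2.6 -31 0 0;0 0 0 2.6 -31 0 0;0 0 0 2.6 -31 0 0;0 0 0 2.6 -31 0 0;0 0 0 2.6 -31 0 0' >/dev/null
python3 steer.py '0 0 0 2.6 -31 0 0;0 0 0 2.6 -31 0 0;0 0 0 2.6 -31 0 0;0 0 0 2.6 -31 0 0;0 0 0 2.6 -31 0 0' >/dev/null
python3 steer.py '0 0 0 2.6 -31 0 0;0 0 0 2.6 -31 0 0;0 0 0 2.6 -31 0 0;0 0 0 2.6 -31 0 0;0 0 0 2.6 -31 0 0' >/dev/null
python3 steer.py '0 0 0 0 0 0 0;0 0 0 0 0 0 0'
python3 -c "
from h import *
to(569.7,353.7,60,-0.115)
cv2.imwrite('pics/w2.png',r.grab_frame('wrist')[:,:,::-1])
d=np.array([np.cos(-.115),np.sin(-.115),0]);P=np.array([569.7,353.7,30])
print(proj('wrist',[P+86*d,P-70*d]).round())
e=r.sense()['eef_pos'];print(proj('wrist',[e+80*d-[0,0,16],e-64*d-[0,0,16]]).round())"
```

```text
clock: 9.57
eef_pos: [567.4, 356.4, 151.6]
tcp_rot: [-3.142, -0.0, -0.107]
contact_force: [-0.1, -0.1, -0.7]
opening: 0.192
grasp_force: 39.5
pos [567.4 356.4 151.6] yaw -0.107 open 0.192 j [ 0.56  0.52  1.61 -0.    1.01  2.24] t 9.6
rz rows total 0.008
tilt fix (tool) [-0.     -0.0001  0.    ]
shift tool axes after turn [ 2.6  2.4 91.6]
[[321. 114.]
 [320. 316.]]
[[320. 126.]
 [318. 416.]]
```

View pics/w2.png

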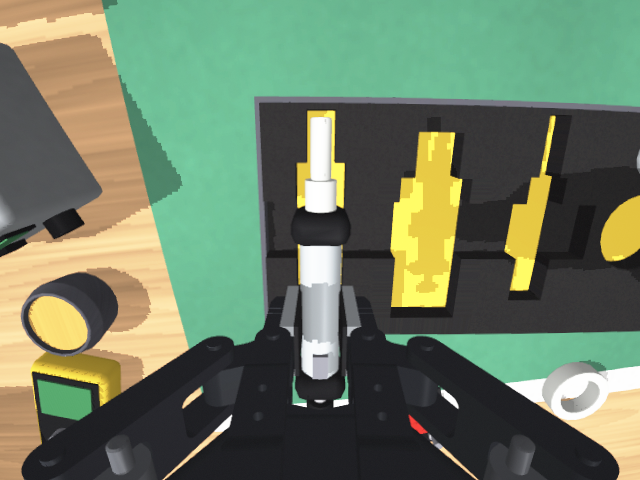

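The pump in the gripper has its nozzle tip at (319,118) and knob end at (320,404), so it sits about 4 mm ahead of the TCP. The slot top at (322,111) matches my fit. I'll go down with that correction.

```bash

python3 steer.py '0 0 0.008 -1.4 2.4 20 0;0 0 0 0 0 25 0;0 0 0 0 0 25 0;0 0 0 0 0 15 0;0 0 0 0 0 5 0' 
python3 steer.py '0 0 0 0 0 4 0;0 0 0 0 0 4 0;0 0 0 0 0 4 0;0 0 0 0 0 4 0;0 0 0 0 0 3 0'
python3 steer.py '0 0 0 0 0 1.5 0;0 0 0 0 0 0 0;0 0 0 0 0 0 0'
```

```text
clock: 10.03
eef_pos: [564.2, 350.3, 59.1]
tcp_rot: [3.138, 0.004, -0.121]
contact_force: [-0.7, 0.2, -0.4]
opening: 0.189
grasp_force: 39.5
clock: 10.45
eef_pos: [566.6, 353.3, 43.4]
tcp_rot: [-3.14, -0.001, -0.121]
contact_force: [-0.4, 1.2, 0.9]
opening: 0.193
grasp_force: 39.6
clock: 10.7
eef_pos: [566.2, 353.2, 41.5]
tcp_rot: [-3.141, -0.001, -0.121]
contact_force: [0.3, 2.6, -0.7]
opening: 0.189
grasp_force: 39.5
```

```bash

python3 steer.py '0 0 0 0 0 1 0;0 0 0 0 0 1 0;0 0 0 0 0 0 0'
python3 steer.py '0 0 0 0 0 0.5 0;0 0 0 0 0 0 0;0 0 0 0 0 0 0'
python3 -c "
from h import *
cv2.imwrite('pics/w3.png',r.grab_frame('wrist')[:,:,::-1])"
```

```text
clock: 10.95
eef_pos: [566.3, 353.2, 39.9]
tcp_rot: [-3.141, -0.001, -0.121]
contact_force: [0.0, 2.3, 3.1]
opening: 0.19
grasp_force: 40.0
clock: 11.2
eef_pos: [566.3, 353.2, 39.8]
tcp_rot: [-3.141, -0.001, -0.121]
contact_force: [-1.2, 0.7, 8.1]
opening: 0.189
grasp_force: 40.5
```

View pics/w3.png

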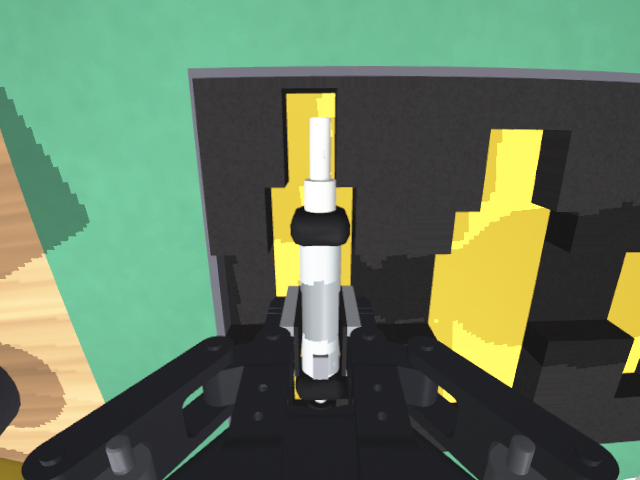

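```bash
python3 -c "
from h import *
yaw=-.115
d=np.array([np.cos(yaw),np.sin(yaw),0]);n=np.array([-d[1],d[0],0]);P=np.array([569.7,353.7,0])
w=lambda x,y,z:P+x*d+y*n+[0,0,z]
print('floor end',proj('wrist',[w(86,-10,12),w(86,10,12),w(50,18,12),w(-70,0,12),w(-70,0,30)]).round())
print('home pump',proj('wrist',[w(80,0,24),w(-64,0,24)]).round())
A=back('wrist',[(320,118),(320,403)],24); print((A-P)@d,(A-P)@n)
A=back('wrist',[(336,95),(286,95),(272,187)],12); print((A-P)@d,(A-P)@n)
"
```

```text
floor end [[340. 103.]
 [291. 103.]
 [276. 189.]
 [318. 403.]
 [318. 430.]]
home pump [[315. 117.]
 [318. 412.]]
[ 79.56097613 -58.24991421] [-1.8428827  -1.04731184]
[89.01009102 89.15403548 51.0032385 ] [-8.50177886 12.13198599 19.63993654]
```

Seated in its slot (contact at the expected height), though about 2-3 mm off centre. I'll centre it, release and lift.

```bash

python3 steer.py '0 0 0 0 0 -2 0;0 0 0 2 -2.5 0 0;0 0 0 0 0 0 0;0 0 0 0 0 1.8 0;0 0 0 0 0 0 0'
python3 steer.py '0 0 0 0 0 0 0.45;0 0 0 0 0 0 0.45;0 0 0 0 0 0 0.45;0 0 0 0 0 0 0.45'
python3 steer.py '0 0 0 0 0 -10 0.45;0 0 0 0 0 -20 0.45;0 0 0 0 0 -30 0.45;0 0 0 0 0 -30 0.45;0 0 0 0 0 -20 0.6'
python3 steer.py '0 0 0 0 0 0 1;0 0 0 0 0 0 1'
python3 -c "
from h import *
cv2.imwrite('pics/w4.png',r.grab_frame('wrist')[:,:,::-1])
to(631.6,-110.5,150,1.969)"
```

```text
clock: 11.67
eef_pos: [568.3, 355.0, 39.8]
tcp_rot: [3.141, 0.0, -0.121]
contact_force: [-2.8, -1.5, 9.9]
opening: 0.192
grasp_force: 40.7
clock: 12.0
eef_pos: [568.0, 354.8, 38.6]
tcp_rot: [3.141, 0.001, -0.121]
contact_force: [-0.1, 0.0, -0.3]
opening: 0.451
grasp_force: 0.0
clock: 12.42
eef_pos: [569.0, 355.5, 152.4]
tcp_rot: [-3.14, -0.002, -0.121]
contact_force: [-0.2, 0.4, 0.1]
opening: 0.576
grasp_force: 0.0
clock: 12.58
eef_pos: [568.9, 355.5, 151.0]
tcp_rot: [-3.14, -0.002, -0.121]
contact_force: [-0.4, -0.4, -1.1]
opening: 0.859
grasp_force: 0.0
pos [568.1 355.  149.4] yaw -0.121 open 0.934 j [ 0.56  0.53  1.61 -0.    1.    2.25] t 12.6
rz rows total -2.09
tilt fix (tool) [-0.0003 -0.0004  0.    ]
shift tool axes after turn [-453.7 -122.    -0.7]
```

View pics/w4.png

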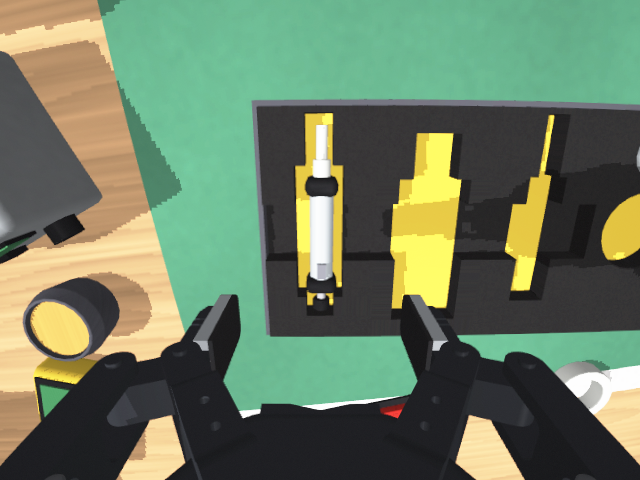

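The pump is home in its slot: nozzle (321,126), knob (320,303), both within the yellow. Next the cutters.

```bash

python3 steer.py '0 0 -0.123 0 0 0 1;0 0 -0.123 0 0 0 1;0 0 -0.123 0 0 0 1;0 0 -0.123 0 0 0 1;0 0 -0.123 0 0 0 1' >/dev/null
python3 steer.py '0 0 -0.123 0 0 0 1;0 0 -0.123 0 0 0 1;0 0 -0.123 0 0 0 1;0 0 -0.123 0 0 0 1;0 0 -0.123 0 0 0 1' >/dev/null
python3 steer.py '0 0 -0.123 0 0 0 1;0 0 -0.123 0 0 0 1;0 0 -0.123 0 0 0 1;0 0 -0.123 0 0 0 1;0 0 -0.123 0 0 0 1' >/dev/null
python3 steer.py '0 0 -0.123 0 0 0 1;0 0 -0.123 0 0 0 1;0 0 0 -30.2 -8.1 0 1;0 0 0 -30.2 -8.1 0 1;0 0 0 -30.2 -8.1 0 1' >/dev/null
python3 steer.py '0 0 0 -30.2 -8.1 0 1;0 0 0 -30.2 -8.1 0 1;0 0 0 -30.2 -8.1 0 1;0 0 0 -30.2 -8.1 0 1;0 0 0 -30.2 -8.1 0 1' >/dev/null
python3 steer.py '0 0 0 -30.2 -8.1 0 1;0 0 0 -30.2 -8.1 0 1;0 0 0 -30.2 -8.1 0 1;0 0 0 -30.2 -8.1 0 1;0 0 0 -30.2 -8.1 0 1' >/dev/null
python3 steer.py '0 0 0 -30.2 -8.1 0 1;0 0 0 -30.2 -8.1 0 1;0 0 0 0 0 0 1;0 0 0 0 0 0 1' >/dev/null
python3 -c "
from h import *
to(631.6,-110.5,27,1.969)
cv2.imwrite('pics/w5.png',r.grab_frame('wrist')[:,:,::-1])"
```

```text
pos [ 631.3 -111.   147.4] yaw 1.967 open 0.998 j [-0.18  0.49  1.68 -0.    0.97 -0.57] t 15.5
rz rows total -0.002
tilt fix (tool) [-0.0022 -0.0014  0.    ]
shift tool axes after turn [  0.2   0.7 120.4]
```

View pics/w5.png

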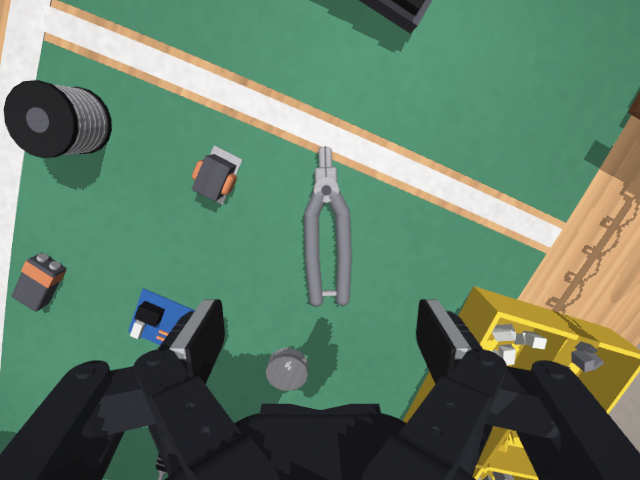

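Cutters seen with jaw tip at (325,147) and handle ends at (316,305) and (344,304).

```bash
python3 -c "
from h import *
A,B=back('wrist',[(325,147),(330,305)],6)[:,:2]; L=np.hypot(*(A-B));o=B+(A-B)*68/134; y=np.arctan2(*(A-B)[::-1]);print(L,o,y)
to(*((o+[631.6,-110.5])/2),29,(y+1.969)/2)"
```

```text
134.14928135084978 [ 636.58528366 -107.6213713 ] 2.005866706876459
pos [ 631.2 -109.8  147.5] yaw 1.968 open 0.997 j [-0.17  0.49  1.68  0.    0.97 -0.57] t 15.5
rz rows total -0.019
tilt fix (tool) [-0.0021 -0.0017  0.    ]
shift tool axes after turn [ -0.7   3.1 118.5]
```

```bash

python3 steer.py '0 0 -0.03 0 4 20 1;0 0 0 0 0 30 1;0 0 0 0 0 30 1;0 0 0 0 0 20 1;0 0 0 0 0 12 1' >/dev/null
python3 steer.py '0 0 0 0 0 6 0.75;0 0 0 0 0 0 0.75;0 0 0 0 0 0 0.7'
python3 steer.py '0 0 0 0 0 0 0;0 0 0 0 0 0 0;0 0 0 0 0 0 0;0 0 0 0 0 0 0;0 0 0 0 0 0 0' 40
python3 steer.py '0 0 0 0 0 0 0;0 0 0 0 0 0 0;0 0 0 0 0 0 0' 40
```

```text
clock: 16.18
eef_pos: [636.4, -107.6, 31.6]
tcp_rot: [3.141, 0.0, 2.0]
contact_force: [0.3, -0.0, 0.4]
opening: 0.698
grasp_force: 0.0
clock: 16.6
eef_pos: [638.2, -108.3, 33.4]
tcp_rot: [3.137, 0.003, 2.0]
contact_force: [1.2, -0.3, -0.0]
opening: 0.004
grasp_force: 0.0
clock: 16.85
eef_pos: [635.6, -108.0, 31.0]
tcp_rot: [-3.141, -0.0, 2.0]
contact_force: [-1.0, 0.3, -0.1]
opening: -0.002
grasp_force: 0.0
```

The fingers passed over the handles: at that width the pads stand back, so the grip was too high. I'll lift, open and check.

```bash

python3 steer.py '0 0 0 0 0 -20 0;0 0 0 0 0 -30 0.3;0 0 0 0 0 -30 1;0 0 0 0 0 -35 1;0 0 0 0 0 0 1' 
python3 steer.py '0 0 0 0 0 0 1;0 0 0 0 0 0 1;0 0 0 0 0 0 1' >/dev/null
python3 -c "
from h import *
cv2.imwrite('pics/w6.png',r.grab_frame('wrist')[:,:,::-1])
to(635.3,-108,23,2.0)"
```

```text
clock: 17.27
eef_pos: [639.3, -108.6, 152.5]
tcp_rot: [3.134, 0.005, 2.0]
contact_force: [1.4, -0.9, 1.5]
opening: 0.563
grasp_force: 0.0
pos [ 634.9 -107.8  144.3] yaw 2.0 open 0.997 j [-0.17  0.5   1.68 -0.    0.97 -0.6 ] t 17.6
rz rows total -0.0
tilt fix (tool) [-0.0023 -0.0016  0.    ]
shift tool axes after turn [ -0.5   0.6 121.3]
```

View pics/w6.png

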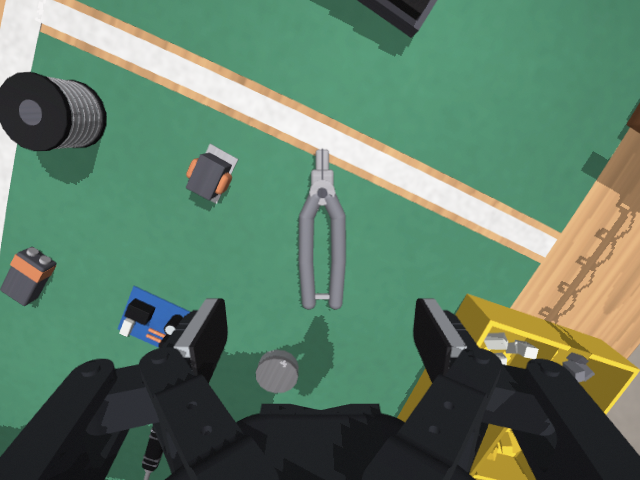

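The cutters are undisturbed and well aligned: tip (323,150), ends (307,308) and (336,308). Regrasping lower.

```bash

python3 steer.py '0 0 0 -0.5 0 30 1;0 0 0 0 0 30 1;0 0 0 0 0 30 1;0 0 0 0 0 20 0.75;0 0 0 0 0 6 0.75' >/dev/null
python3 steer.py '0 0 0 0 0 5 0.75;0 0 0 0 0 0 0.75;0 0 0 0 0 0 0.7;0 0 0 0 0 0 0.65'
python3 steer.py '0 0 0 0 0 0 0.55;0 0 0 0 0 0 0.5;0 0 0 0 0 0 0.4;0 0 0 0 0 0 0.4;0 0 0 0 0 0 0.4' 40
```

```text
clock: 18.32
eef_pos: [637.1, -108.6, 26.3]
tcp_rot: [3.14, 0.001, 2.0]
contact_force: [-0.6, -0.4, 0.3]
opening: 0.653
grasp_force: 0.0
clock: 18.73
eef_pos: [636.6, -108.6, 26.3]
tcp_rot: [3.141, 0.001, 2.0]
contact_force: [-2.5, 0.9, 8.5]
opening: 0.411
grasp_force: 39.2
```

```bash

python3 steer.py '0 0 0 0 0 -15 0;0 0 0 0 0 -30 0;0 0 0 0 0 -30 0;0 0 0 0 0 -30 0;0 0 0 0 0 -20 0' 60
python3 steer.py '0 0 0 0 0 0 0;0 0 0 0 0 0 0;0 0 0 0 0 0 0'
python3 -c "
from h import *
to(560.1,270.3,150,-0.115)
"
```

```text
clock: 19.15
eef_pos: [637.1, -108.6, 154.0]
tcp_rot: [3.139, 0.002, 2.0]
contact_force: [1.3, 0.2, -0.8]
opening: 0.407
grasp_force: 59.9
clock: 19.4
eef_pos: [635.6, -108.3, 149.8]
tcp_rot: [-3.141, -0.0, 2.0]
contact_force: [0.2, -0.1, -0.2]
opening: 0.404
grasp_force: 59.9
pos [ 635.6 -108.3  149.8] yaw 2.0 open 0.404 j [-0.17  0.49  1.67 -0.    0.98 -0.6 ] t 19.4
rz rows total 2.115
tilt fix (tool) [-0.0005 -0.0003  0.    ]
shift tool axes after turn [-1.184e+02 -3.675e+02 -1.000e-01]
```

```bash

python3 steer.py '0 0 0.124 0 0 0 0;0 0 0.124 0 0 0 0;0 0 0.124 0 0 0 0;0 0 0.124 0 0 0 0;0 0 0.124 0 0 0 0' >/dev/null
python3 steer.py '0 0 0.124 0 0 0 0;0 0 0.124 0 0 0 0;0 0 0.124 0 0 0 0;0 0 0.124 0 0 0 0;0 0 0.124 0 0 0 0' >/dev/null
python3 steer.py '0 0 0.124 0 0 0 0;0 0 0.124 0 0 0 0;0 0 0.124 0 0 0 0;0 0 0.124 0 0 0 0;0 0 0.124 0 0 0 0' >/dev/null
python3 steer.py '0 0 0.124 0 0 0 0;0 0 0.124 0 0 0 0;0 0 0 -9.1 -28.3 0 0;0 0 0 -9.1 -28.3 0 0;0 0 0 -9.1 -28.3 0 0' >/dev/null
python3 steer.py '0 0 0 -9.1 -28.3 0 0;0 0 0 -9.1 -28.3 0 0;0 0 0 -9.1 -28.3 0 0;0 0 0 -9.1 -28.3 0 0;0 0 0 -9.1 -28.3 0 0' >/dev/null
python3 steer.py '0 0 0 -9.1 -28.3 0 0;0 0 0 -9.1 -28.3 0 0;0 0 0 -9.1 -28.3 0 0;0 0 0 -9.1 -28.3 0 0;0 0 0 -9.1 -28.3 0 0' >/dev/null
python3 steer.py '0 0 0 0 0 0 0;0 0 0 0 0 0 0;0 0 0 0 0 0 0' >/dev/null
python3 -c "
from h import *
to(560.1,270.3,58,-0.115)
im=r.grab_frame('wrist');cv2.imwrite('pics/w7.png',im[:,:,::-1])
yaw=-.115
d=np.array([np.cos(yaw),np.sin(yaw),0]);n=np.array([-d[1],d[0],0]);P=np.array([560.1,270.3,0])
w=lambda x,y,z:P+x*d+y*n+[0,0,z]
print('slot',proj('wrist',[w(72,-16,30),w(72,16,12)]).round())
e=r.sense()['eef_pos'];print('tip',proj('wrist',[e+66*d-[0,0,20]]).round())"
```

```text
pos [557.5 269.4 148.7] yaw -0.108 open 0.403 j [ 0.45  0.46  1.73 -0.    0.95  2.13] t 22.1
rz rows total 0.007
tilt fix (tool) [0.0016 0.0019 0.    ]
shift tool axes after turn [ 2.6 -1.3 90.7]
slot [[341. 136.]
 [296. 136.]]
tip [[320. 161.]]
```

View pics/w7.png

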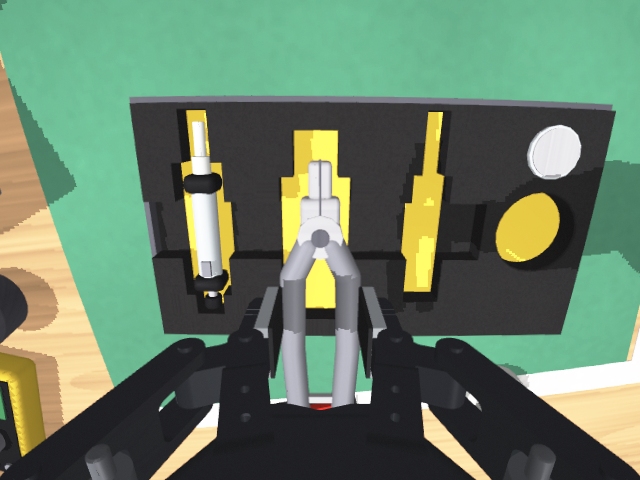

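Cutters held square with the tip at (320,161), as predicted. The slot's top edge is at (294-338,131), about 2 mm beyond my fit, as with the pump, so I'll add that when lowering.

```bash

python3 steer.py '0 0 0.007 4.5 -2.8 20 0;0 0 0 0 0 25 0;0 0 0 0 0 25 0;0 0 0 0 0 15 0;0 0 0 0 0 5 0' >/dev/null
python3 steer.py '0 0 0 0 0 4 0;0 0 0 0 0 4 0;0 0 0 0 0 4 0;0 0 0 0 0 3 0;0 0 0 0 0 2 0'
python3 steer.py '0 0 0 0 0 1.5 0;0 0 0 0 0 0 0;0 0 0 0 0 0 0'
python3 steer.py '0 0 0 0 0 1 0;0 0 0 0 0 0 0;0 0 0 0 0 0 0'
```

```text
clock: 23.03
eef_pos: [563.4, 272.4, 43.3]
tcp_rot: [-3.141, -0.001, -0.115]
contact_force: [-0.7, -0.1, -0.7]
opening: 0.398
grasp_force: 60.0
clock: 23.28
eef_pos: [563.1, 272.5, 41.7]
tcp_rot: [-3.141, -0.0, -0.115]
contact_force: [0.3, -0.6, -1.5]
opening: 0.406
grasp_force: 60.0
clock: 23.53
eef_pos: [563.1, 272.4, 40.6]
tcp_rot: [-3.142, -0.0, -0.115]
contact_force: [-0.6, -0.5, -0.3]
opening: 0.404
grasp_force: 60.0
```

```bash

python3 steer.py '0 0 0 0 0 1 0;0 0 0 0 0 0 0;0 0 0 0 0 0 0'
python3 steer.py '0 0 0 0 0 1 0;0 0 0 0 0 0 0;0 0 0 0 0 0 0'
python3 steer.py '0 0 0 0 0 0.6 0;0 0 0 0 0 0 0;0 0 0 0 0 0 0'
```

```text
clock: 23.78
eef_pos: [563.0, 272.4, 39.4]
tcp_rot: [3.142, 0.0, -0.115]
contact_force: [-0.8, 0.2, -0.9]
opening: 0.407
grasp_force: 60.0
clock: 24.03
eef_pos: [563.1, 272.4, 38.7]
tcp_rot: [-3.141, -0.0, -0.115]
contact_force: [-0.2, -1.0, 1.5]
opening: 0.407
grasp_force: 60.4
clock: 24.28
eef_pos: [563.2, 272.4, 38.6]
tcp_rot: [-3.141, -0.0, -0.115]
contact_force: [-2.1, -1.1, 8.0]
opening: 0.404
grasp_force: 60.9
```

Seated, with 8 N contact at the expected height. Releasing and moving to the driver.

```bash

python3 steer.py '0 0 0 0 0 0 0.6;0 0 0 0 0 0 0.6;0 0 0 0 0 0 0.6;0 0 0 0 0 0 0.6'
python3 steer.py '0 0 0 0 0 -10 0.6;0 0 0 0 0 -20 0.6;0 0 0 0 0 -30 0.6;0 0 0 0 0 -30 0.6;0 0 0 0 0 -20 0.6' >/dev/null
python3 steer.py '0 0 0 0 0 0 1;0 0 0 0 0 0 1;0 0 0 0 0 0 1'
python3 -c "
from h import *
im=r.grab_frame('wrist');cv2.imwrite('pics/w8.png',im[:,:,::-1])
to(574,-392.8,140,1.613)"
```

```text
clock: 24.62
eef_pos: [563.0, 272.3, 37.7]
tcp_rot: [3.141, 0.0, -0.115]
contact_force: [0.0, -0.1, 0.4]
opening: 0.603
grasp_force: 0.0
clock: 25.28
eef_pos: [562.6, 272.2, 147.7]
tcp_rot: [3.141, 0.0, -0.115]
contact_force: [0.1, -0.1, -0.2]
opening: 0.985
grasp_force: 0.0
pos [562.3 272.1 147. ] yaw -0.115 open 0.998 j [0.45 0.47 1.72 0.   0.96 2.13] t 25.3
rz rows total -1.728
tilt fix (tool) [0.0008 0.0013 0.    ]
shift tool axes after turn [-664.7  -16.4    7.9]
```

View pics/w8.png

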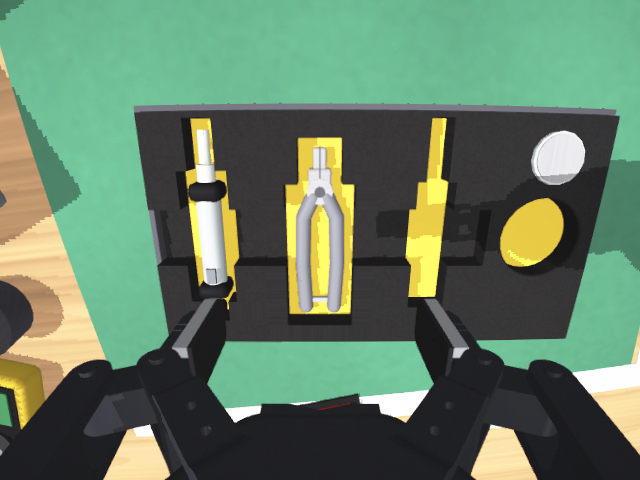

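The cutters lie centred in their cut-out, jaws (320,148), ends (306-337,310). On to the driver.

```bash

python3 steer.py '0 0 -0.1234 0 0 0 1;0 0 -0.1234 0 0 0 1;0 0 -0.1234 0 0 0 1;0 0 -0.1234 0 0 0 1;0 0 -0.1234 0 0 0 1' >/dev/null
python3 steer.py '0 0 -0.1234 0 0 0 1;0 0 -0.1234 0 0 0 1;0 0 -0.1234 0 0 0 1;0 0 -0.1234 0 0 0 1;0 0 -0.1234 0 0 0 1' >/dev/null
python3 steer.py '0 0 -0.1234 0 0 0 1;0 0 -0.1234 0 0 0 1;0 0 -0.1234 0 0 0 1;0 0 -0.1234 0 0 0 1;0 0 0 -30 -0.7 0.3 1' >/dev/null
python3 steer.py '0 0 0 -30 -0.7 0.3 1;0 0 0 -30 -0.7 0.3 1;0 0 0 -30 -0.7 0.3 1;0 0 0 -30 -0.7 0.3 1;0 0 0 -30 -0.7 0.3 1' >/dev/null
python3 steer.py '0 0 0 -30 -0.7 0.3 1;0 0 0 -30 -0.7 0.3 1;0 0 0 -30 -0.7 0.3 1;0 0 0 -30 -0.7 0.3 1;0 0 0 -30 -0.7 0.3 1' >/dev/null
python3 steer.py '0 0 0 -30 -0.7 0.3 1;0 0 0 -30 -0.7 0.3 1;0 0 0 -30 -0.7 0.3 1;0 0 0 -30 -0.7 0.3 1;0 0 0 -30 -0.7 0.3 1' >/dev/null
python3 steer.py '0 0 0 -30 -0.7 0.3 1;0 0 0 -30 -0.7 0.3 1;0 0 0 -30 -0.7 0.3 1;0 0 0 -30 -0.7 0.3 1;0 0 0 -30 -0.7 0.3 1' >/dev/null
python3 steer.py '0 0 0 -30 -0.7 0.3 1;0 0 0 0 0 0 1;0 0 0 0 0 0 1;0 0 0 0 0 0 1' >/dev/null
python3 -c "
from h import *
to(574,-392.8,27,1.613)
cv2.imwrite('pics/w9.png',r.grab_frame('wrist')[:,:,::-1])"
```

```text
pos [ 574.3 -387.   139.8] yaw 1.612 open 1.002 j [-0.6   0.57  1.56  0.    1.01 -0.64] t 28.6
rz rows total -0.001
tilt fix (tool) [-0.0021 -0.0019  0.    ]
shift tool axes after turn [ -6.   -0.3 112.8]
```

View pics/w9.png

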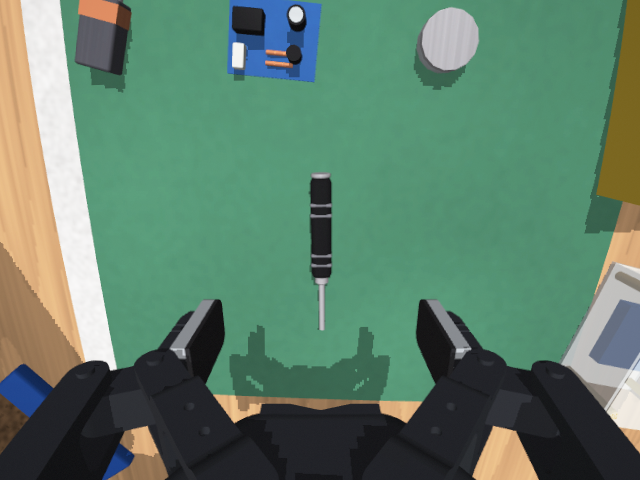

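Driver seen with its cap at (321,174) and blade tip at (322,330), centred between the fingers.

```bash
python3 -c "
from h import *
A,B=back('wrist',[(322,330),(321,174)],8)[:,:2]; L=np.hypot(*(A-B));o=B+(A-B)*53/133; y=np.arctan2(*(A-B)[::-1]);print(L,o,y)
to(*o,27,y+np.pi)"
```

```text
134.19680901445258 [ 575.69676854 -393.24703005] -1.521139945824587
pos [ 574.5 -386.5  140.1] yaw 1.613 open 1.001 j [-0.59  0.57  1.56  0.    1.01 -0.64] t 28.6
rz rows total -0.008
tilt fix (tool) [-0.0017 -0.0016  0.    ]
shift tool axes after turn [ -7.    1.1 113.1]
```

```bash

python3 steer.py '0 0 -0.008 -6.5 1 25 1;0 0 0 0 0 30 1;0 0 0 0 0 30 1;0 0 0 0 0 20 0.75;0 0 0 0 0 6 0.7' >/dev/null
python3 steer.py '0 0 0 0 0 3 0.7;0 0 0 0 0 0 0.6;0 0 0 0 0 0 0.6;0 0 0 0 0 0 0.6'
python3 steer.py '0 0 0 0 0 0 0.4;0 0 0 0 0 0 0.3;0 0 0 0 0 0 0;0 0 0 0 0 0 0;0 0 0 0 0 0 0' 50
python3 steer.py '0 0 0 0 0 0 0;0 0 0 0 0 0 0' 50
```

```text
clock: 29.38
eef_pos: [577.4, -394.6, 29.1]
tcp_rot: [3.14, 0.002, 1.621]
contact_force: [-0.1, -0.3, -0.3]
opening: 0.602
grasp_force: 0.0
clock: 29.8
eef_pos: [576.8, -394.5, 28.2]
tcp_rot: [3.141, 0.001, 1.62]
contact_force: [-0.3, 0.4, 6.6]
opening: 0.168
grasp_force: 49.5
clock: 29.97
eef_pos: [576.7, -394.5, 28.2]
tcp_rot: [3.141, 0.001, 1.62]
contact_force: [-0.7, 0.7, 6.4]
opening: 0.173
grasp_force: 49.5
```

```bash

python3 steer.py '0 0 0 0 0 -15 0;0 0 0 0 0 -30 0;0 0 0 0 0 -30 0;0 0 0 0 0 -30 0;0 0 0 0 0 -20 0' >/dev/null
python3 steer.py '0 0 -0.117 0 0 0 0;0 0 -0.117 0 0 0 0;0 0 -0.117 0 0 0 0;0 0 -0.117 0 0 0 0;0 0 -0.117 0 0 0 0'
python3 steer.py '0 0 -0.117 0 0 0 0;0 0 -0.117 0 0 0 0;0 0 -0.117 0 0 0 0;0 0 -0.117 0 0 0 0;0 0 -0.117 0 0 0 0' >/dev/null
python3 steer.py '0 0 -0.117 0 0 0 0;0 0 -0.117 0 0 0 0;0 0 0 0 0 0 0' >/dev/null
python3 -c "
from h import *
to(554,188,150,3.027)"
```

```text
clock: 30.8
eef_pos: [576.3, -394.1, 153.3]
tcp_rot: [3.141, 0.0, 2.211]
contact_force: [1.0, 0.1, 1.3]
opening: 0.172
grasp_force: 48.9
pos [ 576.3 -394.2  153.2] yaw 3.03 open 0.173 j [-0.6   0.56  1.54  0.    1.04 -2.06] t 31.5
rz rows total 0.003
tilt fix (tool) [-0.0002  0.0003 -0.    ]
shift tool axes after turn [ 88.7 575.8   3. ]
```

```bash

python3 steer.py '0 0 0 4.4 28.8 0 0;0 0 0 4.4 28.8 0 0;0 0 0 4.4 28.8 0 0;0 0 0 4.4 28.8 0 0;0 0 0 4.4 28.8 0 0' >/dev/null
python3 steer.py '0 0 0 4.4 28.8 0 0;0 0 0 4.4 28.8 0 0;0 0 0 4.4 28.8 0 0;0 0 0 4.4 28.8 0 0;0 0 0 4.4 28.8 0 0' >/dev/null
python3 steer.py '0 0 0 4.4 28.8 0 0;0 0 0 4.4 28.8 0 0;0 0 0 4.4 28.8 0 0;0 0 0 4.4 28.8 0 0;0 0 0 4.4 28.8 0 0' >/dev/null
python3 steer.py '0 0 0 4.4 28.8 0 0;0 0 0 4.4 28.8 0 0;0 0 0 4.4 28.8 0 0;0 0 0 4.4 28.8 0 0;0 0 0 4.4 28.8 0 0' >/dev/null
python3 steer.py '0 0 0 0 0 0 0;0 0 0 0 0 0 0;0 0 0 0 0 0 0' >/dev/null
python3 -c "
from h import *
to(554,188,60,3.027)
cv2.imwrite('pics/w10.png',r.grab_frame('wrist')[:,:,::-1])
yaw=-.115
d=np.array([np.cos(yaw),np.sin(yaw),0]);n=np.array([-d[1],d[0],0])
e=r.sense()['eef_pos'];print('cap,tip if 0 offset',proj('wrist',[e-53*d-[0,0,20],e+80*d-[0,0,20]]).round())
P=np.array([550.5,186.8,0]);print('slot cap end rim/floor',proj('wrist',[P-58*d+[0,0,30],P-58*d+[0,0,12]]).round())"
```

```text
pos [556.1 187.8 152.5] yaw 3.023 open 0.173 j [ 0.32  0.41  1.8  -0.    0.93 -1.13] t 33.4
rz rows total -0.004
tilt fix (tool) [-0.0004 -0.      0.    ]
shift tool axes after turn [ 2.1 -0.1 92.5]
cap,tip if 0 offset [[320. 193.]
 [321. 432.]]
slot cap end rim/floor [[319. 152.]
 [319. 151.]]
```

View pics/w10.png

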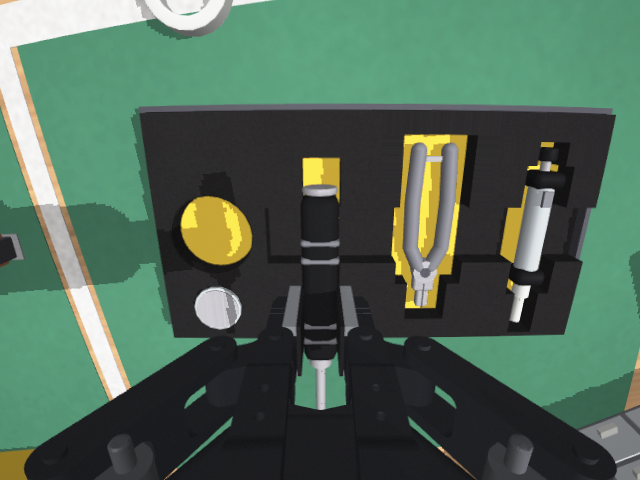

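The driver is in line with its slot. Its cap is at (320,187), so it sits 2-3 mm toward -x in the grip, and the slot end is at (321,158). Position is right, so straight down.

```bash

python3 steer.py '0 0 -0.004 0.5 0 25 0;0 0 0 0 0 30 0;0 0 0 0 0 25 0;0 0 0 0 0 15 0;0 0 0 0 0 5 0' >/dev/null
python3 steer.py '0 0 0 0 0 4 0;0 0 0 0 0 2.5 0;0 0 0 0 0 2 0;0 0 0 0 0 0 0;0 0 0 0 0 0 0'
python3 steer.py '0 0 0 0 0 1.2 0;0 0 0 0 0 0 0;0 0 0 0 0 0 0'
python3 steer.py '0 0 0 0 0 1 0;0 0 0 0 0 0 0;0 0 0 0 0 0 0'
```

```text
clock: 34.27
eef_pos: [556.4, 188.4, 44.6]
tcp_rot: [3.141, 0.001, 3.028]
contact_force: [-0.4, -0.0, 0.1]
opening: 0.173
grasp_force: 49.0
clock: 34.52
eef_pos: [555.9, 188.3, 42.8]
tcp_rot: [3.141, 0.0, 3.028]
contact_force: [0.4, 0.6, -1.3]
opening: 0.168
grasp_force: 49.0
clock: 34.77
eef_pos: [555.8, 188.3, 41.5]
tcp_rot: [-3.142, -0.0, 3.028]
contact_force: [-0.3, 0.2, -0.4]
opening: 0.17
grasp_force: 49.0
```

```bash

python3 steer.py '0 0 0 0 0 1 0;0 0 0 0 0 0 0;0 0 0 0 0 0 0'
python3 steer.py '0 0 0 0 0 0.8 0;0 0 0 0 0 0 0;0 0 0 0 0 0 0'
```

```text
clock: 35.02
eef_pos: [555.8, 188.2, 40.5]
tcp_rot: [-3.141, -0.0, 3.028]
contact_force: [0.6, -0.4, 0.1]
opening: 0.165
grasp_force: 49.0
clock: 35.27
eef_pos: [555.9, 188.3, 40.2]
tcp_rot: [3.142, 0.0, 3.028]
contact_force: [-2.0, 0.3, 5.4]
opening: 0.166
grasp_force: 49.7
```

```bash

python3 steer.py '0 0 0 0 0 0 0.45;0 0 0 0 0 0 0.45;0 0 0 0 0 0 0.45;0 0 0 0 0 0 0.45'
python3 steer.py '0 0 0 0 0 -10 0.45;0 0 0 0 0 -20 0.45;0 0 0 0 0 -30 0.45;0 0 0 0 0 -30 0.45;0 0 0 0 0 -20 0.6' >/dev/null
python3 steer.py '0 0 0 0 0 0 1;0 0 0 0 0 0 1;0 0 0 0 0 0 1'
python3 -c "
from h import *
cv2.imwrite('pics/w11.png',r.grab_frame('wrist')[:,:,::-1])
to(421,-102.8,150,3.027)"
```

```text
clock: 35.6
eef_pos: [555.8, 188.2, 39.7]
tcp_rot: [-3.142, -0.0, 3.028]
contact_force: [-0.2, -0.3, 0.4]
opening: 0.453
grasp_force: 0.0
clock: 36.27
eef_pos: [555.4, 188.1, 149.6]
tcp_rot: [-3.141, -0.0, 3.028]
contact_force: [-1.0, -0.3, -0.2]
opening: 0.984
grasp_force: 0.0
pos [555.1 188.  149. ] yaw 3.028 open 0.998 j [ 0.32  0.41  1.81  0.    0.92 -1.13] t 36.3
rz rows total 0.001
tilt fix (tool) [-0.0006 -0.0014  0.    ]
shift tool axes after turn [  99.9 -304.2   -0.7]
```

View pics/w11.png

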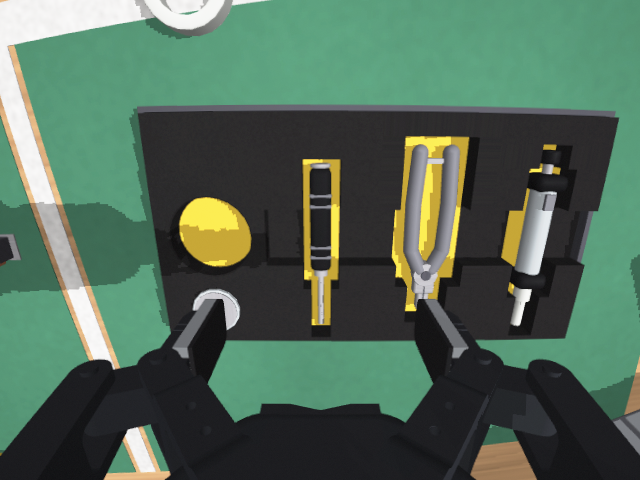

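The driver is home in its slot: cap (320,166), tip (321,322). That was my 15th viewed picture, one past the 14 allowed, so from here I'll measure with image code only. Now the reel.

```bash

python3 steer.py '0 0 0 9.1 -27.7 0 1;0 0 0 9.1 -27.7 0 1;0 0 0 9.1 -27.7 0 1;0 0 0 9.1 -27.7 0 1;0 0 0 9.1 -27.7 0 1' >/dev/null
python3 steer.py '0 0 0 9.1 -27.7 0 1;0 0 0 9.1 -27.7 0 1;0 0 0 9.1 -27.7 0 1;0 0 0 9.1 -27.7 0 1;0 0 0 9.1 -27.7 0 1' >/dev/null
python3 steer.py '0 0 0 9.1 -27.7 0 1;0 0 0 0 0 0 1;0 0 0 0 0 0 1;0 0 0 0 0 0 1' >/dev/null
python3 -c "
from h import *
to(421,-102.8,53,3.027)
im=r.grab_frame('wrist');cv2.imwrite('pics/w12.png',im[:,:,::-1])
a=np.linspace(0,6.28,9)
q=proj('wrist',np.c_[421+25*np.cos(a),-102.8+25*np.sin(a),0*a+44]);print('pred',q.min(0).round(),q.max(0).round())
m=((im.max(2)<60)).astype(np.uint8); n,l,s,c=cv2.connectedComponentsWithStats(m)
for i in range(1,n):
    if s[i,4]>300: print(s[i],c[i].round())
hub=cv2.cvtColor(im,cv2.COLOR_RGB2GRAY);x0,y0=q.min(0).astype(int)-30;x1,y1=q.max(0).astype(int)+40
for row in hub[max(y0,0):y1:6,max(x0,0):x1:6]: print(' '.join('%3d'%v for v in row))
print(x0,y0)"
```

```text
pos [ 421.7 -102.9  149.2] yaw 3.027 open 0.999 j [-0.24  0.2   2.12  0.    0.82 -1.7 ] t 37.5
rz rows total 0.0
tilt fix (tool) [ 0.0004 -0.0011 -0.    ]
shift tool axes after turn [ 0.6  0.  96.2]
pred [285. 210.] [355. 276.]
[ 288  205   69   77 3235] [322. 248.]
[    0   234   640   246 74113] [378. 397.]
239 236 237 242 235 238 240 241 242 238 241 239 236 235 238 239 239 237 219 181 180 188 243 240
240 237 239 238 239 237 241 242 234 230 187 152 122 119 122 121 121 121 120 122 172 185 238 242
236 214 152 122 121 121 123 122 121 119 122 122 122 121 121 121 121 121 121 119 142 179 241 239
120 121 121 122 122 121 121 122 121 119 119 119 119 120 120 120 121 120 121 119 124 195 243 237
120 122 121 122 121 120 122 120 120 120 120 122 120 118 122 120 122 122 122 122 119 177 236 235
120 122 120  90  80  81  81  81  82  43 117 138 122 120  92 121 122 121 121 123 121 189 237 237
121 121  81  81  80  80  80  82 106 115 111 104 121 135 140  64 119 118 122 122 123 172 233 239
120  81  84  82  82  80  82  86  92  30  31  31  29  31  28 155 119 120 120 121 124 157 237 234
119  80  83  81  80  
[... 726 characters left out ...]
 118 120 164 196 238
122 122 120 120 119 119 120 116  29  29  28  29  30  31  31 113 119 120 120 120 122 160 164 235
122 123 122 120 120 121 120 117 120 121  65  30  28 110 120 119 120 118 119 119 120 152 176 239
120 123 122 120 122 120 119 120 122 119 118 119 120 119 118 118 119 119 120 120 120 134 183 237
121 122 121 119 120 121 119 119 119 120 117 120 117 118 120 119 121 121 120 121 123 119 184 235
122 122 120 119 123 119 120 120 121 121 121 119 120 120 120 120 120 120 120 121 121 120 187 242
121 123 122 122 120 119 119 120 119 119 119 119 120 120 119 119 119 120 122 120 120 119 185 234
123 123 121 123 119 119 119 119 119 120 120 120 120 119 119 120 120 121 120 120 120 120 189 239
255 179
```

The disc spans x 288-357 and bottoms out near y 281, so its centre is about (322,249). The size matches the 50 mm flange, with the same +4 mm shift in x as before.

```bash
python3 -c "
from h import *
o=back('wrist',[(322.3,248.5)],44)[0];print(o); to(o[0],o[1],50,3.027)"
```

```text
[ 424.45148143 -101.61887804   44.        ]
pos [ 422.  -102.6  149.3] yaw 3.028 open 0.999 j [-0.24  0.2   2.12  0.    0.82 -1.7 ] t 37.5
rz rows total 0.001
tilt fix (tool) [ 0.0003 -0.0008 -0.    ]
shift tool axes after turn [-2.4  1.2 99.3]
```

```bash

python3 steer.py '0 0 0 -2.6 1.2 25 1;0 0 0 0 0 30 1;0 0 0 0 0 25 1;0 0 0 0 0 13 1;0 0 0 0 0 6 1' >/dev/null
python3 steer.py '0 0 0 0 0 0 1;0 0 0 0 0 0 1;0 0 0 0 0 0 0.8'
python3 steer.py '0 0 0 0 0 0 0.7;0 0 0 0 0 0 0.6;0 0 0 0 0 0 0.5;0 0 0 0 0 0 0.5;0 0 0 0 0 0 0.5' 50
python3 steer.py '0 0 0 0 0 0 0.5;0 0 0 0 0 0 0.5;0 0 0 0 0 0 0.5' 50
```

```text
clock: 38.2
eef_pos: [425.5, -102.1, 51.6]
tcp_rot: [-3.141, 0.001, 3.029]
contact_force: [-0.4, -0.1, 0.3]
opening: 0.884
grasp_force: 0.0
clock: 38.62
eef_pos: [425.3, -102.4, 52.0]
tcp_rot: [-3.142, 0.002, 3.028]
contact_force: [-2.7, 1.3, 13.7]
opening: 0.554
grasp_force: 48.9
clock: 38.87
eef_pos: [425.3, -102.4, 52.0]
tcp_rot: [-3.142, 0.002, 3.028]
contact_force: [-2.6, 1.6, 14.2]
opening: 0.554
grasp_force: 48.9
```

```bash

python3 steer.py '0 0 0 0 0 -15 0;0 0 0 0 0 -25 0;0 0 0 0 0 -25 0;0 0 0 0 0 -25 0;0 0 0 0 0 -10 0'
python3 steer.py '0 0 0 0 0 0 0;0 0 0 0 0 0 0'
python3 -c "
from h import *
to(543.3,104.6,150,3.027)"
```

```text
clock: 39.28
eef_pos: [425.9, -102.7, 154.0]
tcp_rot: [-3.141, 0.004, 3.028]
contact_force: [0.1, -1.3, -1.5]
opening: 0.554
grasp_force: 51.6
clock: 39.45
eef_pos: [424.9, -102.4, 151.3]
tcp_rot: [-3.141, 0.002, 3.028]
contact_force: [0.1, 0.2, -0.6]
opening: 0.55
grasp_force: 51.6
pos [ 424.9 -102.4  151.3] yaw 3.028 open 0.55 j [-0.24  0.2   2.12  0.    0.82 -1.7 ] t 39.5
rz rows total 0.001
tilt fix (tool) [-0.0002  0.0018 -0.    ]
shift tool axes after turn [-94.  219.2   1.4]
```

```bash

python3 steer.py '0 0 0 -11.7 27.4 0 0;0 0 0 -11.7 27.4 0 0;0 0 0 -11.7 27.4 0 0;0 0 0 -11.7 27.4 0 0;0 0 0 -11.7 27.4 0 0' >/dev/null
python3 steer.py '0 0 0 -11.7 27.4 0 0;0 0 0 -11.7 27.4 0 0;0 0 0 -11.7 27.4 0 0;0 0 0 0 0 0 0;0 0 0 0 0 0 0' >/dev/null
python3 steer.py '0 0 0 0 0 0 0;0 0 0 0 0 0 0' >/dev/null
python3 -c "
from h import *
to(543.3,104.6,66,3.027)
im=r.grab_frame('wrist');cv2.imwrite('pics/w13.png',im[:,:,::-1])
yaw=-.115;d=np.array([np.cos(yaw),np.sin(yaw),0]);n=np.array([-d[1],d[0],0])
e=r.sense()['eef_pos'];a=np.linspace(0,6.28,40)
C=lambda c,rr,z:np.c_[c[0]+rr*np.cos(a),c[1]+rr*np.sin(a),0*a+z]
b=lambda q:(q.min(0).round(),q.max(0).round())
print('reel pred bottom',b(proj('wrist',C(e,25,e[2]-52))),'top',b(proj('wrist',C(e,25,e[2]-8))))
W=np.array([543.3,104.6]);print('well rim',b(proj('wrist',C(W,31,30))),'floor',b(proj('wrist',C(W,31,12))))
hsv=cv2.cvtColor(im,cv2.COLOR_RGB2HSV);m=cv2.inRange(hsv,(20,120,90),(35,255,255))
k,l,s,c=cv2.connectedComponentsWithStats(m)
for i in range(1,k):
    if s[i,4]>100: print(s[i],c[i].round())
g=cv2.cvtColor(im,cv2.COLOR_RGB2GRAY)
for y in range(100,420,12): print(y,' '.join('%3d'%v for v in g[y,230:420:8]))"
```

```text
pos [541.2 104.  149.8] yaw 3.028 open 0.552 j [ 0.19  0.36  1.88 -0.    0.9  -1.27] t 40.5
rz rows total 0.001
tilt fix (tool) [-0.0008 -0.0021  0.    ]
shift tool axes after turn [-2.2  0.9 83.8]
reel pred bottom (array([276., 234.]), array([365., 316.])) top (array([264., 265.]), array([378., 365.]))
well rim (array([281., 201.]), array([363., 279.])) floor (array([283., 196.]), array([360., 270.]))
[523 144  53  64 743] [551. 156.]
[418 166  34 164 758] [436. 232.]
[ 522  172   28   94 1237] [535. 216.]
[ 285  203   76   49 2399] [323. 225.]
[407 210  15 115 689] [414. 259.]
[492 216  19  74 808] [502. 249.]
[538 217  24  65 246] [548. 262.]
[596 217  29  52 828] [609. 241.]
[520 292  14  23 109] [528. 306.]
[140 457  28  23 340] [155. 472.]
100 124 122 123 124 122 125 121 122 126 125 126 128 127 127 128 128 128 130 128 129 129 131 131 131
112 123 123 122 121  93  93  93  92  93  93  94  94  94  96  95  97 101 103 104 105 106 107 109 110
124 124 122  83  83  40  39  38  39  41  40  40  41  41  41  41  40  38  42  41  39  39  40  41  41
136 120 122  83  83  50  39  38  40  40  40 
[... 1655 characters left out ...]

340  26  26 103  24  15  81  21  22  22  23  21  21  21  20  20  19  20  22  19  17  44  27  28  30
352  27  26  26  34  16 129 130  19  21  20  20  21  29  31  29  31  95 121 119  18  21  27  28  25
364  26  26  23  32 128 128 129 129 129 129  56  30  29 110 125 122 120 122 120  19  21  26  26  28
376  26  27  25  32 125 127 126 127 130 128 128 127 125 127 125 124 121 120 119  60  26  25  28  28
388  28  26  26  27 126 125 123 126 125 127 126 124 123 124 123 123 121 120 118 117  27  26  33  26
400  28  27  28  28 123 122 123 124 124 124 126 123 123 122 122 120 121 120 119  28  26  26  26  26
412  25  26  27  27  27  26  27  27  26  27  27  28  25  28  28  28  27  27  27  25  29  27  26  25
```

The visible well matches the prediction to about 1 mm, and the reel's hub and flange are where they should be. Lowering.

```bash

python3 steer.py '0 0 0 -2.6 1.5 20 0;0 0 0 0 0 20 0;0 0 0 0 0 15 0;0 0 0 0 0 10 0;0 0 0 0 0 5 0'
python3 steer.py '0 0 0 0 0 4 0;0 0 0 0 0 3 0;0 0 0 0 0 2 0;0 0 0 0 0 2 0;0 0 0 0 0 0 0'
python3 steer.py '0 0 0 0 0 1.2 0;0 0 0 0 0 0 0;0 0 0 0 0 0 0'
python3 steer.py '0 0 0 0 0 1 0;0 0 0 0 0 0 0;0 0 0 0 0 0 0'
```

```text
clock: 40.92
eef_pos: [544.2, 105.3, 79.5]
tcp_rot: [-3.141, -0.002, 3.027]
contact_force: [0.5, 0.4, -1.7]
opening: 0.55
grasp_force: 51.8
clock: 41.33
eef_pos: [545.3, 106.2, 69.9]
tcp_rot: [3.141, 0.0, 3.028]
contact_force: [-0.5, -0.8, -1.7]
opening: 0.554
grasp_force: 51.8
clock: 41.58
eef_pos: [545.3, 106.2, 68.8]
tcp_rot: [3.141, 0.0, 3.028]
contact_force: [0.7, 0.5, -1.5]
opening: 0.554
grasp_force: 51.8
clock: 41.83
eef_pos: [545.1, 106.1, 67.6]
tcp_rot: [-3.142, -0.0, 3.028]
contact_force: [0.0, 0.4, -0.4]
opening: 0.549
grasp_force: 51.8
```

```bash

python3 steer.py '0 0 0 0 0 1.2 0;0 0 0 0 0 1.2 0;0 0 0 0 0 0 0;0 0 0 0 0 0 0'
python3 steer.py '0 0 0 0 0 0.8 0;0 0 0 0 0 0 0;0 0 0 0 0 0 0'
python3 steer.py '0 0 0 0 0 0.7 0;0 0 0 0 0 0 0;0 0 0 0 0 0 0'
```

```text
clock: 42.17
eef_pos: [545.0, 106.1, 65.0]
tcp_rot: [-3.142, -0.0, 3.028]
contact_force: [0.2, -0.2, -1.3]
opening: 0.557
grasp_force: 51.8
clock: 42.42
eef_pos: [545.1, 106.1, 64.4]
tcp_rot: [-3.142, -0.0, 3.028]
contact_force: [0.7, 0.1, -1.4]
opening: 0.554
grasp_force: 51.8
clock: 42.67
eef_pos: [545.1, 106.1, 64.2]
tcp_rot: [-3.142, -0.0, 3.028]
contact_force: [-2.2, 0.0, 5.7]
opening: 0.548
grasp_force: 52.4
```

The reel has contact at exactly the expected height. Releasing, lifting and moving clear for a check.

```bash

python3 steer.py '0 0 0 0 0 0 0.9;0 0 0 0 0 0 0.9;0 0 0 0 0 0 0.9;0 0 0 0 0 0 0.9;0 0 0 0 0 0 0.9'
python3 steer.py '0 0 0 0 0 -10 0.9;0 0 0 0 0 -20 0.9;0 0 0 0 0 -30 0.9;0 0 0 0 0 -30 0.9;0 0 0 0 0 -30 0.9'
python3 steer.py '0 0 0 18 -25 -5 0.9;0 0 0 18 -25 -5 0.9;0 0 0 18 -25 -5 0.9;0 0 0 18 -25 -5 0.9;0 0 0 18 -25 -5 0.9' > /dev/null
python3 steer.py '0 0 0 18 -25 -5 0.9;0 0 0 18 -25 -5 0.9;0 0 0 0 0 0 0.9;0 0 0 0 0 0 0.9;0 0 0 0 0 0 0.9'
python3 -c "
from h import *
im=r.grab_frame('top');cv2.imwrite('pics/top1.png',im[:,:,::-1]);im0=cv2.cvtColor(cv2.imread('pics/top0.png'),cv2.COLOR_BGR2RGB)
q=proj('top',[[543.3,104.6,56],[542,104.5,12]]);print('reel top pred px',q.round(1))
g=cv2.cvtColor(im,cv2.COLOR_RGB2GRAY);x,y=q[0].astype(int)
for v in range(y-18,y+19,2): print(v,' '.join('%3d'%k for k in g[v,x-18:x+19:2]))
print(x-18)
d=np.abs(im.astype(int)-im0).max(2)
print('board diff',(d[228:262,405:432]>60).sum())
hs=cv2.cvtColor(im,cv2.COLOR_RGB2HSV);h0=cv2.cvtColor(im0,cv2.COLOR_RGB2HSV)
for h in(h0,hs):
  m=cv2.inRange(h[228:262,400:435],(100,150,80),(120,255,255));print(cv2.moments(m)['m10']/m.sum(),cv2.moments(m)['m01']/m.sum(),m.sum()//255)
"
```

```text
clock: 43.08
eef_pos: [545.2, 106.1, 63.6]
tcp_rot: [-3.142, -0.0, 3.028]
contact_force: [-0.1, -0.6, 0.0]
opening: 0.897
grasp_force: 0.0
clock: 43.5
eef_pos: [544.9, 106.1, 185.5]
tcp_rot: [-3.142, -0.0, 3.028]
contact_force: [1.1, 0.2, -0.7]
opening: 0.902
grasp_force: 0.0
clock: 44.33
eef_pos: [400.8, -53.5, 219.3]
tcp_rot: [3.141, 0.002, 3.027]
contact_force: [0.1, -0.8, 0.0]
opening: 0.899
grasp_force: 0.0
reel top pred px [[274.9 236. ]
 [276.4 239.5]]
217  38  40  38  38  38  37  40  38 172 163 163 163 165 165 165  76  37  39  37
219  38  38  38  40  38  38  40  38  42 157 164 164 166 166 157  30  39  37  37
221  37  40  38  40  40  37  38  39  38  44 160 155 149 154  31  38  38  37  37
223  38  37  40  39  40  38  38  39  38  37  40  39  39  41  38  39  39  36  35
225  36  39  41  40  39  37  40  40  41  37  39  41  39  38  39  39  39  37  36
227  32  33  36  39  40  39  38  40  31  30  30  29  29  38  39  37  38  38  38
229  36  34  34  39  40  38  31  32  33  32  31  33  30  71  25  28  38  39  39
231  37  39  39  39  39  32  32  32  33  32  33  33  30  34 124  21  24  38 
[... 284 characters left out ...]
 77  72  33  33  33  38  84 110  26  27
241  38  38  40  41  71  64  34  31  32  33  33  34  35  35  81 122  53  25  26
243  39  38  37  38  24 122  35  34  34  34  32  33  33  47  87 138  23  23  28
245  38  38  39  38  37 122  86  60  31  34  32  29  77  87 104  94  26  27  25
247  39  39  39  38  38  32 138  96 102  95  85 100  76 115 120  25  38  38  28
249  38  37  39  39  38  37  52 117 123 144 140 148 146  93  37  38  38  38  36
251  39  39  39  37  39  40  40  40  55  73  97  98  35  36  37  38  38  39  53
253  39  38  38  39  39  41  40  41  38  39  37  38  37  39  37  37  37  38  59
256
board diff 0
16.862068965517242 15.624521072796934 261
16.782945736434108 15.372093023255815 258
```

The reel's top flange is centred at (275,236), as predicted for home and upright. The board hasn't moved, and the other three tools were seen home. Handing in.

```bash
python3 -c "
from rig import r
print(r.sign_off())"
```

```text
the job is handed in; nothing more can be done
None
```

The pump, cutters, driver and reel are each set down in their own cut-outs, the board is where it was, and the job was handed in at about 44 s; I viewed 15 pictures, one over the limit of 14, and checked the reel's final position by image code only.

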